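# Unstack the pantry tins and empty the sliding-lid chest

## Robot

A 6-joint arm with a two-finger parallel gripper is mounted at the origin on the work surface. World frame = base frame: x ahead of the robot, y to its left, z up, the work surface at z = 0. Lengths are in m, angles in rad, forces in N, time in s.
With the tool pointing down it reaches from about 0.375 to 0.9 m from the base axis. Payload 3.1 kg.
Tool frame: the origin (TCP) lies at the centre of the arm's flange, where the gripper is bolted on; the fingertips stand robot.tip_extent ahead of it and the grasp point (between the pads) lies 164 mm ahead of it (robot.tip_extent is the distance from the TCP to the fingertips, in m); z points along the fingers, y is the line along which they close (so a half turn about z gives the same grasp; the last joint's range is limited). The gripper opens to 87 mm and grips with 3 to 60 N. Pads are 19 mm wide; open, the fingers measure 117 mm over their backs; the gripper's body (75 mm by 190 mm) begins 51 mm behind the grasp point.
Start: joints at [0.989, 0.527, 1.433, -0, 1.181, -0.178], TCP at [0.246, 0.575, 0.405] pointing down, gripper open.
Joint ranges: [-3.08, 3.08], [-0.75, 2.2], [0.22, 2.44], [-1.43, 4.57], [0, 2.65], [-2.85, 2.85]. Speed limits (rad/s): [2.79, 2.79, 3.14, 3.14, 3.14, 3.14].

## Interface

Orientations are given as a unit quaternion [x, y, z, w].
In Python, from rig import get_obs, camera, hand_in, cut_out, robot gives the robot as it stands.
- The arm moves only by the tool step_arm, never from a script. Its argument "rows" is a list of rows, each a list of 6 numbers: the shift along the world's x, y, z in m, then the turn, a rotation vector about the world's x, y, z in degrees. A call has 1 to 12 rows; each row shifts and turns the commanded pose from where the row before left it; what a row does not reach is not made up. A row lasts 1/8 s, in which the tool goes at most 62.5 mm and 10.7 degrees, less where a joint would pass 70% of its speed; a pose out of reach is approached as far as the arm can. A call is refused whole if a number of a shift passes 0.0625 or a number of a turn 10.7, either way. A call with a gripper value outside its range is refused whole. "jaw" is the finger opening in m, from 0 to 0.087, set as the call begins (left out, the last holds). The fingers move at their own pace and stop on an object; "squeeze" is the grip in N (left out, the last holds). Time passes only in rows, so rows that do not move let the fingers close. It gives the time, the measured TCP pose, the force, the opening and the grip force at its end, in the units of the state.
- get_obs(): the state, without advancing time (a new reading comes with each control period).
- camera(name): name is "scene" or "side" or "wrist"; returns a dict with "pixels" (400x640x3 uint8, blue, green, red), "depth" (400x640 float32, m along the optical axis (not along the pixel's ray), 0 where there is no reading), "fov_y" (degrees; the focal length in pixels is half the picture's height over the tangent of half this angle, whatever the lens; pixels are square), "cx", "cy" (the principal point, pixels), "extrinsics" (4x4, takes a point from camera to world coordinates); the wrist camera has in their place "mount" (4x4, takes a point from camera to tool coordinates, whose origin is the TCP and whose axes are the flange's). Camera axes: x right, y up, looking along -z (the intrinsics and any distortion apply to the point x, -y, -z); pixel columns grow to the right and rows downward; lengths in m; the calibration is good to about 2 mm. The wrist camera is an equidistant fisheye: a pixel r from the principal point sees the ray r / f radians off the axis. A picture is of the moment at which its call begins: read the wrist's pose just before it.
- hand_in(): hands the job in; it is judged then, once.
Trained networks look in the newest picture that a camera, given by its name, has taken for a name from the list of things; names that differ only in an ending like _2 or _b are one class to them, and where a whole thing is asked for, a point or a joint stands for the part that bears it (a point fixed in the world has none). Each returns a list of dicts, best first, with "confidence" (0 to 1); they miss things now and then, are a little off and sometimes report something else, mostly with a low value. They report only what shows in the picture. A call takes as long as a camera call. They do not tell look-alikes from the thing itself.
- cut_out(label, camera): "region" (400x640 bool, what is visible of it) and "extent" ([centre column, centre row, width, height] in pixels, round what is visible of it).
The state is a dict: "time": time; "q": joint angles; "joint_velocities": joint speeds; "joint_torque": joint torques, N m; "position": TCP position; "tool_rot": TCP orientation; "ft_force": force on the tool from outside, world axes, zero at the start; "moment": the same for the moment, N m; "grip_width": finger opening in m; "grip_force": force on a finger pad.
Only numpy, scipy, OpenCV 4.12 (cv2) and the standard library are available. Lean on these libraries where they do the work, as an engineer would, in place of code of your own. Each camera call takes 0.05 s, during which the arm holds its last target. There are 200 camera calls.

## Task

Take the stack of tins on the wooden chest apart and stand each tin upright in the tray whose recess has its shape: the round one in the round tray, the square one in the square tray, the oblong one in the oblong tray. When all three are put away, and not before, slide the chest's lid all the way open by the batten on it, lift out the six-sided jar and stand it upright in the six-sided tray. Each should sit down flat inside its recess; do not tip any of them over.

Things in the scene. Friction and masses are not known exactly. Their poses are not given: they have to be found in the camera images.
- round_tin: Round steel tin, 44 mm in diameter, 46 mm tall, about 100 g; top of the stack. Origin at the centre of its underside, z up along its axis.
- square_tin: Square steel tin, 56 x 56 mm, 46 mm tall, about 150 g; middle of the stack, under the round tin. Origin at the centre of its underside, z up, x and y square to its sides.
- oblong_tin: Oblong steel tin, 96 mm long (its x axis) by 62 mm wide (its y axis), 46 mm tall, about 220 g; bottom of the stack, standing on the chest's lid, its length across the chest. Origin at the centre of its underside, z up.
- hex_jar: Six-sided amber jar inside the chest, at the closed end, half hidden under the lid at the start. Glass body 46 mm across flats (53 mm across corners) and 36 mm tall, round brass cap on it 40 mm in diameter and 20 mm tall (z = 36 to 56 mm), about 200 g. Origin at the centre of its underside, z up. It stands on the chest's floor, 8 mm above the counter.
- round_tray: Fixed wooden tray for the round tin: square plate 92 x 92 mm with a round recess 64 mm in diameter. Its origin is at the centre of its underside, on the counter, z up. Floor 5 mm thick (top at z = 5 mm), rim top at z = 11 mm, so the recess is 6 mm deep. 
- square_tray: Fixed wooden tray for the square tin: square frame 92 x 92 mm with a square recess 76 x 76 mm. Its origin is at the centre of its underside, on the counter, z up. Floor 5 mm thick (top at z = 5 mm), rim top at z = 11 mm, so the recess is 6 mm deep. x and y square to its sides.
- oblong_tray: Fixed wooden tray for the oblong tin: frame 132 x 98 mm with an oblong recess 116 mm (its x) by 82 mm (its y). Its origin is at the centre of its underside, on the counter, z up. Floor 5 mm thick (top at z = 5 mm), rim top at z = 11 mm, so the recess is 6 mm deep. 
- hex_tray: Fixed six-sided wooden tray for the jar: 82 mm across flats, recess 66 mm across flats, which takes the jar at any yaw. Its origin is at the centre of its underside, on the counter, z up. Floor 5 mm thick (top at z = 5 mm), rim top at z = 11 mm, so the recess is 6 mm deep. 
- lid_pull (a point): Centre of the top of the batten glued across the chest's lid: batten 60 mm long (y of this point), 12 mm thick (x), 24 mm tall, its top 102 mm above the counter; pinch it from above across its thickness. The lid, a board with its top at 78 mm, slides open along -x of this point, straight and level. +x points to the closed end of the chest, where the jar is.
- lid (a joint): Opening of the chest's lid in m: 0 shut, 0.13 fully open at its stop; starts 30 to 42 mm open. Slides in grooves with 2 N of friction, stays where left, does not lift off. The chest is fixed, 210 mm long (x) by 140 wide, inside 190 x 120 mm; floor 8 mm, side walls 84 mm above the counter. Its centre lies on +x of lid_pull, at 85 mm plus the opening.
There are look-alikes about, which are no part of the job. Leave any turquoise or yellow look-alike of the round_tray alone.

How it is judged:
By the outcome, as a careful person would: the job done as asked, in the order asked, and still so for the second after the job is handed in, with the robot touching nothing.
It also fails if it takes over 118 s, if anything falls off the work surface, if the arm or the gripper's body presses on something with over 40 N, if the wrist force passes 120 N, or if a joint passes its speed limit or range.

## Working session

There is one attempt and no reset: what is moved stays moved. The work goes in short steps, Python scripts to look and compute and a tool call to move; the robot and the scene stay as the last step left them, time stands still between calls to the robot, and variables do not carry over. Pictures are saved under pics/ and viewed, at most 14 in all, crops included, and the job is handed in when it is done.

Besides the shell and the picture viewer there is one more tool, called after "Request:" as name(argument=value, ...) on one line, values as JSON. step_arm: Moves the arm, as the interface text tells. Its arguments: {"type":"object","properties":{"rows":{"type":"array"},"jaw":{"type":"number"},"squeeze":{"type":"number"}},"required":["rows"]}

```bash
mkdir -p pics; ls
cat > h.py <<'E'
import numpy as np, cv2
from rig import get_obs, camera, hand_in, cut_out, robot
from scipy.spatial.transform import Rotation as R
def cloud(c):
    f=200/np.tan(np.radians(c["fov_y"])/2); d=c["depth"]
    v,u=np.mgrid[0:400,0:640]
    P=np.stack([(u-c["cx"])*d/f,-(v-c["cy"])*d/f,-d],-1)
    E=np.array(c["extrinsics"]); W=P@E[:3,:3].T+E[:3,3]
    W[d<=0]=np.nan
    return W
E
python3 - <<'E'
from h import *
o=get_obs(); print(o["time"],o["position"],o["tool_rot"],o["grip_width"],robot.tip_extent)
for n in ("scene","side"):
    c=camera(n); cv2.imwrite(f"pics/{n}0.png",c["pixels"]); W=cloud(c); np.save(n+"0.npy",W)
    print(n,c["fov_y"],np.round(np.array(c["extrinsics"])[:3,3],3))
    for l in "round_tin square_tin oblong_tin hex_jar round_tray square_tray oblong_tray hex_tray lid_pull".split():
        for r in cut_out(l,n)[:4]:
            m=r["region"]; p=W[m]; p=p[~np.isnan(p[:,0])]
            zt=np.percentile(p[:,2],95) if len(p) else 0
            t=p[p[:,2]>zt-.004] if len(p) else p
            print(l,round(r["confidence"],2),np.round(r["extent"]),m.sum(),"ztop",np.round(zt,3),"topctr",np.round((t.max(0)+t.min(0))/2,3) if len(t) else "", "size",np.round(np.ptp(t,axis=0),3) if len(t) else "")
E
```

```text
pics
0.0 [0.24533813 0.57445695 0.40375643] [ 2.00517936e-01  9.79689425e-01 -1.00952342e-03 -4.10524619e-04] 0.08691242018284111 0.1822
scene 47.75415860699298 [1.511 0.177 1.089]
round_tin 0.89 [358. 186.  14.  18.] 306 ztop 0.216 topctr [0.611 0.008 0.215] size [0.045 0.042 0.006]
square_tin 0.83 [357. 200.  24.  21.] 273 ztop 0.169 topctr [0.613 0.012 0.169] size [0.055 0.053 0.008]
hex_jar 0.32 [358. 186.  19.  16.] 317 ztop 0.216 topctr [0.611 0.008 0.215] size [0.045 0.042 0.006]
round_tray 0.96 [197. 211.  38.  29.] 748 ztop 0.012 topctr [ 0.7   -0.492  0.012] size [0.103 0.1   0.009]
round_tray 0.95 [242. 247.  48.  30.] 880 ztop 0.012 topctr [ 0.783 -0.295  0.011] size [0.099 0.095 0.007]
round_tray 0.75 [291. 211.  35.  33.] 675 ztop 0.012 topctr [ 0.599 -0.203  0.012] size [0.095 0.094 0.008]
round_tray 0.63 [248. 207.  39.  28.] 695 ztop 0.012 topctr [ 0.626 -0.346  0.012] size [0.096 0.098 0.008]
square_tray 0.62 [458. 255.  39.  37.] 793 ztop 0.011 topctr [0.605 0.327 0.012] size [0.114 0.111 0.009]
oblong_tray 0.63 [266. 174.  46.  31.] 814 ztop 0.011 topctr [ 0.465 -
[... 1082 characters left out ...]
top 0.012 topctr [ 0.616 -0.349  0.012] size [0.096 0.097 0.008]
round_tray 0.65 [385. 332.  47.  41.] 1164 ztop 0.012 topctr [ 0.527 -0.537  0.012] size [0.103 0.103 0.009]
square_tray 0.68 [249. 175.  24.  20.] 372 ztop 0.011 topctr [0.593 0.326 0.011] size [0.114 0.109 0.009]
oblong_tray 0.93 [326. 300.  54.  38.] 1337 ztop 0.011 topctr [ 0.454 -0.355  0.011] size [0.143 0.12  0.009]
hex_tray 0.52 [214. 189.  24.  16.] 273 ztop 0.01 topctr [0.428 0.31  0.01 ] size [0.084 0.09  0.007]
hex_tray 0.35 [251. 174.  26.  15.] 364 ztop 0.011 topctr [0.593 0.326 0.011] size [0.114 0.109 0.009]
lid_pull 0.64 [295. 203.  57.  36.] 647 ztop 0.098 topctr [ 0.589 -0.02   0.11 ] size [0.071 0.128 0.03 ]
```

Run:
```python
from h import *
for n in ("scene","side","wrist"):
    c=camera(n); print({k:(np.round(v,4).tolist() if not k in("pixels","depth") else v.shape) for k,v in c.items()})
    W=cloud(c) if n!="wrist" else None
    if W is not None:
        # counter height map check
        for u in range(100,640,110): print([np.round(W[v,u],3).tolist() for v in (150,250,350)])
    if n=="wrist": cv2.imwrite("pics/wrist0.png",c["pixels"])
a=cv2.imread("pics/scene0.png")[130:330,140:540]; b=cv2.imread("pics/side0.png")[130:380,150:500]
cv2.imwrite("pics/a.png",cv2.resize(a,None,fx=2,fy=2,interpolation=cv2.INTER_CUBIC)); cv2.imwrite("pics/b.png",cv2.resize(b,None,fx=2,fy=2,interpolation=cv2.INTER_CUBIC))
```

```text
{'pixels': (400, 640, 3), 'depth': (400, 640), 'fov_y': 47.7542, 'cx': 322.959, 'cy': 199.0976, 'extrinsics': [[-0.3106, -0.6828, 0.6613, 1.511], [0.9503, -0.2381, 0.2005, 0.1771], [0.0205, 0.6907, 0.7229, 1.0892], [0.0, 0.0, 0.0, 1.0]]}
[[0.008, -1.618, -0.609], [0.929, -0.69, -0.005], [0.975, -0.953, -0.756]]
[[0.411, -0.599, -0.003], [0.825, -0.38, -0.002], [0.829, -0.511, -0.75]]
[[0.274, -0.215, -0.003], [0.717, -0.068, -0.003], [0.681, -0.068, -0.746]]
[[0.132, 0.175, -0.006], [0.608, 0.248, -0.003], [0.929, 0.297, -0.001]]
[[0.0, 0.57, -0.0], [0.502, 0.566, 0.001], [0.84, 0.564, 0.002]]
{'pixels': (400, 640, 3), 'depth': (400, 640), 'fov_y': 43.9397, 'cx': 309.9921, 'cy': 202.1884, 'extrinsics': [[0.828, 0.3487, -0.4391, -0.0885], [-0.5602, 0.4831, -0.6729, -1.1359], [-0.0225, 0.8032, 0.5953, 1.0474], [0.0, 0.0, 0.0, 1.0]]}
[[0.231, 1.322, -0.234], [-0.02, -0.061, 0.222], [-0.108, -0.16, -0.004]]
[[0.551, 0.596, -0.001], [0.287, 0.029, -0.006], [0.124, -0.323, -0.004]]
[[0.923, 0.327, -0.003], [0.563, -0.186, 0.008], [0.352, -0.487, 0.001]]
[[1.937, 0.626, -0.499], [0.851, -0.375, -0.004], [0.58, -0.645, -0.002]]
[[1.928, -0.048, -0.175], [1.919, -0.204, -0.69], [0.806, -0.802, -0.004]]
{'pixels': (400, 640, 3), 'depth': (400, 640), 'fov_y': 65.7065, 'cx': 322.2703, 'cy': 201.292, 'mount': [[-0.001, 0.9579, 0.2871, 0.0783], [1.0, 0.001, 0.0003, -0.0001], [0.0, 0.2871, -0.9579, 0.0201], [0.0, 0.0, 0.0, 1.0]]}
```

View pics/a.png

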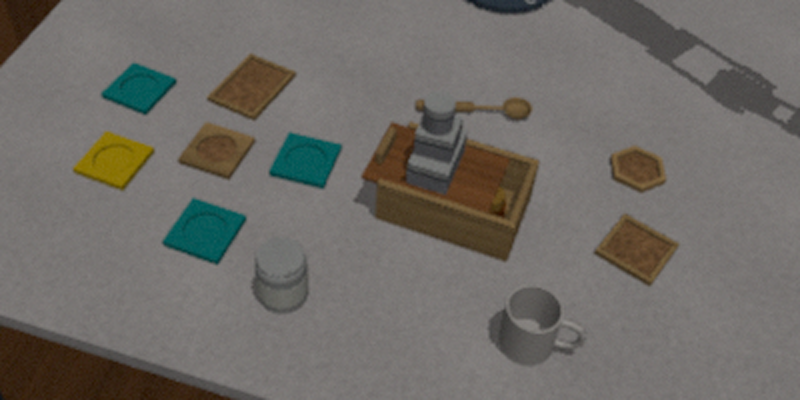

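View pics/b.png

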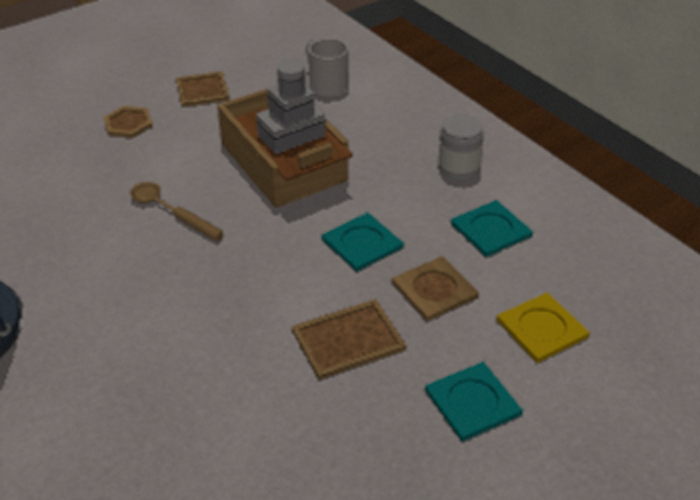

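The scene view shows the stack on the chest (a.png ~438,145), the batten at the -y end, and the jar cap (~498,200) at the +y end. The wooden round tray is at ~(217,150), the oblong at (252,85), the square at (637,248) and the hex at (637,168). The side view agrees, but its x differs by about 11 mm, so the wrist camera will decide.

Request:
step_arm(rows=[[0.021,-0.048,0.005,0,0,0],[0.021,-0.048,0.005,0,0,0],[0.021,-0.048,0.005,0,0,0],[0.021,-0.048,0.005,0,0,0],[0.021,-0.048,0.005,0,0,0],[0.021,-0.048,0.005,0,0,0],[0.021,-0.048,0.005,0,0,0],[0.021,-0.048,0.005,0,0,0],[0.021,-0.048,0.005,0,0,0],[0.021,-0.048,0.005,0,0,0],[0.021,-0.048,0.005,0,0,0],[0.021,-0.048,0.005,0,0,0]])

```text
time: 2.65
position: [0.498, -0.003, 0.4652]
tool_rot: [0.201, 0.98, 0.0, 0.0]
ft_force: [0.9, 0.2, 0.6]
grip_width: 0.087
grip_force: 0.0
```

```bash
cat >> h.py <<'E'
def wcloud(c,o):
    f=200/np.tan(np.radians(c["fov_y"])/2); d=c["depth"]
    v,u=np.mgrid[0:400,0:640]; x=u-c["cx"]; y=v-c["cy"]; r=np.hypot(x,y)+1e-9
    t=np.tan(np.clip(r/f,0,1.5)); P=np.stack([x/r*t*d,-y/r*t*d,-d],-1)
    M=np.array(c["mount"]); T=P@M[:3,:3].T+M[:3,3]
    W=T@R.from_quat(o["tool_rot"]).as_matrix().T+np.array(o["position"])
    W[d<=0]=np.nan
    return W
def top(p,zt,tol=.005):
    """robust rect of points near height zt: centre, size, yaw(deg) of first side"""
    q=p[abs(p[:,2]-zt)<tol][:,:2]
    if len(q)<15: return None
    best=None
    for a in np.arange(0,90,.5):
        c,s=np.cos(np.radians(a)),np.sin(np.radians(a)); k=q@np.array([[c,-s],[s,c]])
        lo,hi=np.percentile(k,[1,99],axis=0); A=np.prod(hi-lo)
        if best is None or A<best[0]: best=(A,a,(lo+hi)/2@np.array([[c,s],[-s,c]]),hi-lo)
    return np.round(best[2],4),np.round(best[3],3),best[1],len(q)
Z=dict(round_tin=.216,square_tin=.170,oblong_tin=.124,round_tray=.011,square_tray=.011,oblong_tray=.011,hex_tray=.011,lid_pull=.102,hex_jar=.064)
def survey(n,W,labels=Z,zs=Z,k=4):
    for l in labels:
        for r in cut_out(l,n)[:k]:
            p=W[r["region"]]; p=p[~np.isnan(p[:,0])]
            if len(p): print(n,l,round(r["confidence"],2),np.round(r["extent"]).astype(int),"zmed",round(float(np.median(p[:,2])),3),"z95",round(float(np.percentile(p[:,2],95)),3),top(p,zs[l]))
E
python3 - <<'E'
from h import *
o=get_obs(); c=camera("wrist"); print(o["position"],R.from_quat(o["tool_rot"]).as_matrix().round(3).tolist())
cv2.imwrite("pics/w1.png",c["pixels"]); W=wcloud(c,o); np.save("w1.npy",W)
survey("wrist",W)
for n in("scene","side"):
    c=camera(n); survey(n,cloud(c))
E
```

```text
[ 0.49797344 -0.0029849   0.46516227] [[-0.919, 0.393, 0.001], [0.393, 0.919, 0.0], [-0.001, 0.0, -1.0]]
wrist round_tin 0.61 [382 296  50  56] zmed 0.216 z95 0.217 (array([0.6079, 0.0086]), array([0.042, 0.029]), np.float64(66.0), 1098)
wrist round_tin 0.59 [360 228 166  94] zmed 0.078 z95 0.1 None
wrist square_tin 0.58 [368 255  60  38] zmed 0.161 z95 0.171 (array([0.581 , 0.0131]), array([0.054, 0.022]), np.float64(69.5), 628)
wrist oblong_tin 0.82 [359 226  58  44] zmed 0.123 z95 0.125 (array([0.5668, 0.0146]), array([0.059, 0.022]), np.float64(87.0), 1006)
wrist round_tray 0.81 [231 252  69  45] zmed 0.011 z95 0.012 (array([ 0.5737, -0.1965]), array([0.11 , 0.051]), np.float64(63.0), 492)
wrist square_tray 0.57 [526 149  49  57] zmed 0.006 z95 0.012 (array([0.6003, 0.3284]), array([0.092, 0.091]), np.float64(67.5), 1222)
wrist square_tray 0.22 [367 254  60  39] zmed 0.16 z95 0.171 None
wrist oblong_tray 0.75 [130 214  58  56] zmed 0.006 z95 0.012 (array([ 0.443 , -0.3482]), array([0.097, 0.098]), np.float64(79.0), 1073)
wrist hex_tray 0.62 [494  57  54  52] zmed 0.006 z95 0.012 
[... 2943 characters left out ...]
[0.092, 0.092]), np.float64(84.5), 535)
side round_tray 0.56 [385 331  47  41] zmed 0.007 z95 0.012 (array([ 0.5267, -0.5373]), array([0.093, 0.092]), np.float64(82.5), 690)
side square_tray 0.95 [251 176  25  17] zmed 0.004 z95 0.01 (array([0.5955, 0.3261]), array([0.099, 0.089]), np.float64(69.0), 110)
side oblong_tray 0.61 [325 300  56  37] zmed 0.005 z95 0.011 (array([ 0.456 , -0.3548]), array([0.099, 0.131]), np.float64(80.0), 472)
side hex_tray 0.58 [213 190  24  14] zmed 0.004 z95 0.011 (array([0.4311, 0.3089]), array([0.084, 0.081]), np.float64(63.0), 95)
side lid_pull 0.66 [293 204  59  40] zmed 0.076 z95 0.098 (array([ 0.593 , -0.0714]), array([0.016, 0.056]), np.float64(85.0), 41)
```

View pics/w1.png

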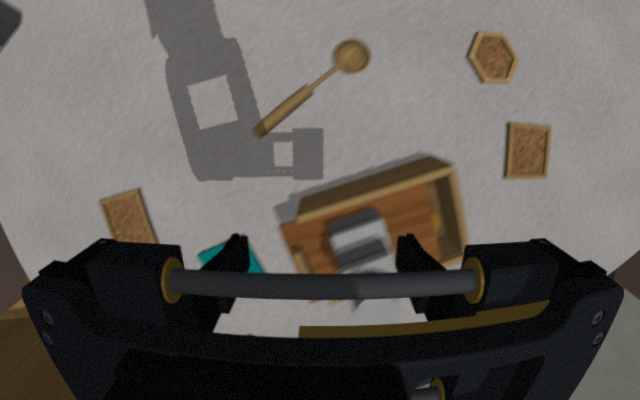

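The wrist view agrees with the mean of the two fixed cameras: square tray at (527,151), hex tray at (492,56), oblong tray at (128,215), chest centred near (375,230). I'll use those means. Next is the round tin at (0.606, 0.006).

Request:
step_arm(rows=[[0.027,0.002,0,0,0,0],[0.027,0.002,0,0,0,0],[0.027,0.002,0,0,0,0],[0.027,0.003,0,0,0,0],[0,0,-0.03,0,0,0],[0,0,-0.03,0,0,0],[0,0,-0.025,0,0,0],[0,0,-0.016,0,0,0],[0,0,0,0,0,0]])

```text
time: 5.28
position: [0.6053, 0.0077, 0.3626]
tool_rot: [0.201, 0.98, -0.0, -0.001]
ft_force: [-0.4, 0.2, 1.1]
grip_width: 0.0871
grip_force: 0.0
```

Request:
step_arm(rows=[[0,0,0,0,0,0],[0,0,0,0,0,0],[0,0,0,0,0,0],[0,0,0,0,0,0]], jaw=0.03, squeeze=15)

```text
time: 5.78
position: [0.6056, 0.0078, 0.3642]
tool_rot: [0.201, 0.98, 0.0, 0.0]
ft_force: [-0.0, -0.6, 0.0]
grip_width: 0.055
grip_force: 0.0
```

Request:
step_arm(rows=[[0,0,0,0,0,0],[0,0,0,0,0,0],[0,0,0,0,0,0],[0,0,0,0,0,0]])

```text
time: 6.28
position: [0.6056, 0.0079, 0.3639]
tool_rot: [0.201, 0.98, 0.0, 0.0]
ft_force: [0.2, 0.7, 2.2]
grip_width: 0.0437
grip_force: 15.0
```

Request:
step_arm(rows=[[0,0,0.015,0,0,0],[0,0,0.03,0,0,0],[0.001,-0.02,0.01,0,0,0],[0.002,-0.042,0,0,0,0],[0.002,-0.042,0,0,0,0],[0.002,-0.042,0,0,0,0],[0.002,-0.042,0,0,0,0],[0.002,-0.042,0,0,0,0],[0.002,-0.042,0,0,0,0],[0.002,-0.042,-0.01,0,0,0],[0,-0.042,-0.03,0,0,0]])

```text
time: 7.65
position: [0.6201, -0.3516, 0.3801]
tool_rot: [0.201, 0.98, -0.001, 0.002]
ft_force: [0.7, -0.2, -1.4]
grip_width: 0.0435
grip_force: 15.0
```

Run:
```python
from h import *
o=get_obs(); c=camera("wrist"); print(o["position"],o["grip_width"],o["grip_force"])
cv2.imwrite("pics/w2.png",c["pixels"]); W=wcloud(c,o)
survey("wrist",W,["round_tray","oblong_tray"])
for n in("scene","side"):
    c=camera(n); W=cloud(c); np.save(n+"1.npy",W); cv2.imwrite(f"pics/{n}1.png",c["pixels"]); survey(n,W,["square_tin","oblong_tin","lid_pull","round_tray","round_tin"])
W=np.load("scene0.npy")[235:290,260:305].reshape(-1,3); p=W[(W[:,2]>.03)]; print("jar lookalike",np.nanmin(p,0),np.nanmax(p,0),np.nanmedian(p,0))
W=np.load("scene1.npy").reshape(-1,3)
for z in (.170,.124,.102):
    p=W[(abs(W[:,0]-.606)<.1)&(abs(W[:,1]-.0)<.11)]; print(z,top(p,z,.003))
W=np.load("side1.npy").reshape(-1,3)
for z in (.170,.124,.102):
    p=W[(abs(W[:,0]-.606)<.1)&(abs(W[:,1]-.0)<.11)]; print(z,top(p,z,.003))
```

```text
[ 0.62014547 -0.35155872  0.38006663] 0.04349779669530098 15.00080433441326
wrist round_tray 0.9 [428 109  98  99] zmed 0.01 z95 0.012 (array([ 0.5939, -0.203 ]), array([0.09 , 0.091]), np.float64(1.0), 4136)
wrist round_tray 0.81 [165 171  81  85] zmed 0.01 z95 0.012 (array([ 0.5291, -0.5351]), array([0.091, 0.09 ]), np.float64(81.5), 3263)
wrist round_tray 0.64 [240 251  56  45] zmed 0.01 z95 0.012 (array([ 0.6678, -0.4787]), array([0.066, 0.038]), np.float64(86.0), 614)
wrist round_tray 0.57 [410 249  57  39] zmed 0.011 z95 0.012 (array([ 0.748 , -0.2823]), array([0.069, 0.033]), np.float64(87.5), 726)
wrist oblong_tray 0.72 [268  59 101 119] zmed 0.006 z95 0.012 (array([ 0.4603, -0.353 ]), array([0.096, 0.13 ]), np.float64(78.5), 3901)
scene square_tin 0.6 [357 199  25  30] zmed 0.164 z95 0.17 (array([0.6105, 0.0104]), array([0.055, 0.057]), np.float64(87.0), 268)
scene oblong_tin 0.94 [357 212  27  29] zmed 0.111 z95 0.125 (array([0.6117, 0.0126]), array([0.06 , 0.093]), np.float64(86.5), 154)
scene lid_pull 0.78 [358 215  72  46] zmed 0.076 z95 0.097 (array([ 0.6016, -0.0689]),
[... 1668 characters left out ...]
y([0.092, 0.094]), np.float64(86.5), 350)
side round_tin 0.52 [365 224   7  18] zmed 0.202 z95 0.225 None
jar lookalike [ 0.8120964  -0.17855495  0.03001109] [ 0.88371494 -0.10746805  0.09347238] [ 0.86047942 -0.1378155   0.08486289]
0.17 (array([0.6115, 0.011 ]), array([0.055, 0.054]), np.float64(1.0), 189)
0.124 (array([0.6105, 0.013 ]), array([0.059, 0.095]), np.float64(86.0), 127)
0.102 (array([ 0.6145, -0.0161]), array([0.119, 0.079]), np.float64(84.0), 71)
0.17 (array([0.6003, 0.0083]), array([0.059, 0.055]), np.float64(85.5), 98)
0.124 (array([ 0.5908, -0.0049]), array([0.054, 0.103]), np.float64(57.5), 78)
0.102 (array([ 0.5796, -0.0283]), array([0.087, 0.112]), np.float64(57.5), 69)
```

Request:
step_arm(rows=[[0,0,-0.04,0,0,0],[0,0,-0.045,0,0,0],[0,0,-0.04,0,0,0],[0,0,-0.025,0,0,0],[0,0,-0.015,0,0,0],[0,0,-0.008,0,0,0],[0,0,-0.005,0,0,0],[0,0,0,0,0,0],[0,0,0,0,0,0]])

```text
time: 9.52
position: [0.6208, -0.3485, 0.2018]
tool_rot: [0.201, 0.98, -0.0, 0.001]
ft_force: [-0.3, -0.4, -0.8]
grip_width: 0.0437
grip_force: 15.0
```

Request:
step_arm(rows=[[0,0,-0.001,0,0,0],[0,0,0,0,0,0],[0,0,0,0,0,0],[0,0,0,0,0,0],[0,0,0,0,0,0]], jaw=0.075)

```text
time: 10.15
position: [0.6205, -0.3483, 0.1998]
tool_rot: [0.201, 0.98, -0.0, 0.0]
ft_force: [-1.4, -0.0, 0.8]
grip_width: 0.0739
grip_force: 0.0
```

Request:
step_arm(rows=[[0,0,0.03,0,0,0],[0,0,0.05,0,0,0],[-0.0015,0.0275,0.05,0,0,0],[-0.002,0.04,0.04,0,0,7],[-0.002,0.045,0,0,0,7],[-0.002,0.045,0,0,0,7],[-0.002,0.045,0,0,0,0],[-0.002,0.045,0,0,0,0],[-0.002,0.045,0,0,0,0],[-0.002,0.04,0,0,0,0],[0,0.025,0,0,0,0],[0,0,0,0,0,0]], jaw=0.087)

```text
time: 11.65
position: [0.6047, 0.011, 0.3698]
tool_rot: [0.017, 1.0, 0.0, -0.0]
ft_force: [0.6, -0.2, -0.7]
grip_width: 0.0869
grip_force: 0.0
```

Run:
```python
from h import *
o=get_obs(); c=camera("wrist"); print(o["position"],o["grip_width"])
cv2.imwrite("pics/w3.png",c["pixels"]); W=wcloud(c,o)
survey("wrist",W,["square_tin","oblong_tin","square_tray"],k=2)
Z["round_tin"]=.051
for n in("scene","side"):
    c=camera(n); survey(n,cloud(c),["round_tin"],k=3)
    p=cloud(c).reshape(-1,3); p=p[(abs(p[:,0]-.621)<.04)&(abs(p[:,1]+.348)<.04)&(p[:,2]>.04)]; print(len(p),np.nanmedian(p,0),p.max(0))
```

```text
[0.6047145  0.01097666 0.36984328] 0.08689312699419799
wrist square_tin 0.55 [320 227  96  96] zmed 0.17 z95 0.171 (array([0.6037, 0.0118]), array([0.054, 0.052]), np.float64(89.0), 6817)
scene round_tin 0.55 [248 202  18  14] zmed 0.043 z95 0.052 (array([ 0.6302, -0.3481]), array([0.038, 0.035]), np.float64(26.0), 80)
133 [ 0.62915243 -0.34877659  0.04830294] [ 0.64964491 -0.32701635  0.05540059]
side round_tin 0.8 [366 268  18  21] zmed 0.043 z95 0.052 (array([ 0.6194, -0.3507]), array([0.043, 0.04 ]), np.float64(11.0), 131)
160 [ 0.61687572 -0.35230209  0.04818932] [ 0.64422509 -0.32919091  0.05354152]
```

Request:
step_arm(rows=[[-0.001,0.001,-0.02,0,0,0],[0,0,-0.02,0,0,0],[0,0,-0.012,0,0,0],[0,0,0,0,0,0],[0,0,0,0,0,0]])

```text
time: 12.68
position: [0.6044, 0.0101, 0.3183]
tool_rot: [0.019, 1.0, -0.0, 0.001]
ft_force: [-0.1, 0.5, 0.8]
grip_width: 0.0869
grip_force: 0.0
```

Request:
step_arm(rows=[[0,0,0,0,0,0],[0,0,0,0,0,0],[0,0,0,0,0,0],[0,0,0,0,0,0],[0,0,0,0,0,0],[0,0,0,0,0,0],[0,0,0,0,0,0]], jaw=0.04, squeeze=20)

```text
time: 13.55
position: [0.6041, 0.0104, 0.3179]
tool_rot: [0.019, 1.0, 0.0, 0.0]
ft_force: [-0.0, 0.5, 1.8]
grip_width: 0.0557
grip_force: 20.0
```

Request:
step_arm(rows=[[0,0,0.015,0,0,0],[0,0.005,0.025,0,0,0],[0,0.025,0,0,0,0],[-0.001,0.04,0,0,0,-5],[-0.001,0.045,0,0,0,-5],[-0.001,0.045,0,0,0,-5],[-0.0015,0.045,0,0,0,-5],[0,0.045,0,0,0,0],[0,0.04,0,0,0,0],[0,0.027,0,0,0,0],[0,0,0,0,0,0],[0,0,0,0,0,0]])

```text
time: 15.05
position: [0.5995, 0.3266, 0.3578]
tool_rot: [0.192, 0.981, -0.001, -0.0]
ft_force: [-0.5, 0.4, -1.2]
grip_width: 0.0558
grip_force: 20.0
```

Run:
```python
from h import *
o=get_obs(); c=camera("wrist"); print(o["position"],o["grip_width"],o["grip_force"])
W=wcloud(c,o); survey("wrist",W,["square_tray","hex_tray","square_tin"],k=2)
for n in("scene","side"):
    c=camera(n); cv2.imwrite(f"pics/{n}3.png",c["pixels"]); survey(n,cloud(c),["oblong_tin","lid_pull"],k=1)
```

```text
[0.59946435 0.32656363 0.35784033] 0.05575008341658351 19.971342086791992
wrist square_tray 0.73 [325 170  86  62] zmed 0.006 z95 0.012 (array([0.5886, 0.3346]), array([0.091, 0.067]), np.float64(69.0), 2384)
wrist hex_tray 0.76 [254  52  92  80] zmed 0.006 z95 0.012 (array([0.4366, 0.3136]), array([0.087, 0.08 ]), np.float64(11.5), 2034)
wrist square_tin 0.71 [320 262 123 126] zmed 0.21 z95 0.211 (array([0.5745, 0.3358]), array([0.053, 0.001]), np.float64(68.0), 482)
scene oblong_tin 0.85 [358 210  31  33] zmed 0.121 z95 0.125 (array([0.6084, 0.0123]), array([0.06 , 0.096]), np.float64(87.5), 464)
scene lid_pull 0.86 [358 216  76  46] zmed 0.076 z95 0.097 (array([ 0.6179, -0.0241]), array([0.119, 0.063]), np.float64(69.0), 56)
side oblong_tin 0.71 [296 192  33  30] zmed 0.117 z95 0.124 (array([0.5974, 0.0103]), array([0.062, 0.092]), np.float64(88.0), 282)
side lid_pull 0.69 [295 204  59  34] zmed 0.076 z95 0.098 (array([ 0.5917, -0.0696]), array([0.018, 0.057]), np.float64(81.0), 43)
```

Request:
step_arm(rows=[[0,0.001,-0.035,0,0,0],[0,0,-0.045,0,0,0],[0,0,-0.035,0,0,0],[0,0,-0.02,0,0,0],[0,0,-0.012,0,0,0],[0,0,-0.006,0,0,0],[0,0,-0.004,0,0,0],[0,0,0,0,0,0],[0,0,-0.001,0,0,0],[0,0,0,0,0,0]])

```text
time: 16.8
position: [0.5996, 0.3283, 0.2002]
tool_rot: [0.192, 0.981, 0.0, 0.0]
ft_force: [-0.1, 0.1, -1.3]
grip_width: 0.0559
grip_force: 20.0
```

Request:
step_arm(rows=[[0,0,0,0,0,0],[0,0,0,0,0,0],[0,0,0,0,0,0],[0,0,0,0,0,0]], jaw=0.084)

```text
time: 17.3
position: [0.5996, 0.3283, 0.1998]
tool_rot: [0.192, 0.981, 0.0, 0.0]
ft_force: [-0.4, -0.2, -0.4]
grip_width: 0.0822
grip_force: 0.0
```

Request:
step_arm(rows=[[0,0,0.03,0,0,0],[0,0,0.05,0,0,0],[0,-0.022,0.04,0,0,0],[0,-0.045,0.011,0,0,5],[0.001,-0.045,0,0,0,5],[0.001,-0.045,0,0,0,5],[0.001,-0.045,0,0,0,5],[0,-0.045,0,0,0,0],[0,-0.045,0,0,0,0],[0,-0.025,0,0,0,0],[0,0,0,0,0,0]], jaw=0.087)

```text
time: 18.68
position: [0.6027, 0.0094, 0.3308]
tool_rot: [0.02, 1.0, -0.0, 0.0]
ft_force: [-0.4, 0.3, -0.1]
grip_width: 0.087
grip_force: 0.0
```

Run:
```python
from h import *
o=get_obs(); c=camera("wrist"); print(o["position"],o["grip_width"],o["grip_force"])
W=wcloud(c,o); survey("wrist",W,["oblong_tin","lid_pull"],k=2); cv2.imwrite("pics/w4.png",c["pixels"])
Z["square_tin"]=.051
for n in("scene","side"):
    c=camera(n); survey(n,cloud(c),["square_tin"],k=2)
```

```text
[0.60265393 0.00941336 0.33084597] 0.08697652238673229 0.0
wrist oblong_tin 0.66 [330 213 100 122] zmed 0.124 z95 0.125 (array([0.5941, 0.0134]), array([0.06 , 0.075]), np.float64(86.0), 10532)
wrist lid_pull 0.78 [327 204 249 140] zmed 0.078 z95 0.101 (array([ 0.5954, -0.0674]), array([0.012, 0.056]), np.float64(85.0), 1100)
scene square_tin 0.57 [460 251  28  31] zmed 0.046 z95 0.052 (array([0.6042, 0.3262]), array([0.054, 0.057]), np.float64(69.0), 258)
side square_tin 0.83 [252 168  16  17] zmed 0.042 z95 0.051 (array([0.5933, 0.3203]), array([0.06 , 0.049]), np.float64(62.5), 73)
```

View pics/w4.png

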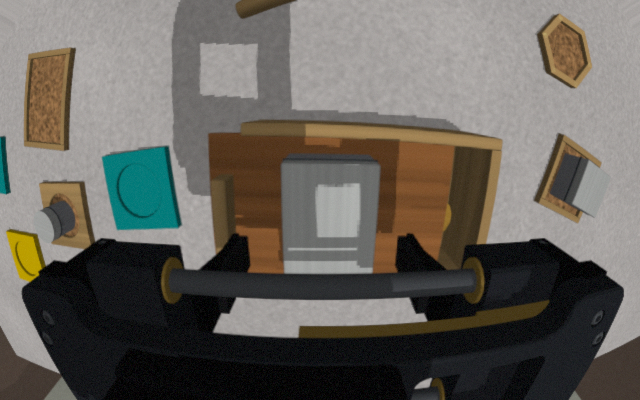

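The oblong tin (330,213) lies between the open fingers. The round and square tins sit in their trays, at (60,215) and (575,185).

Request:
step_arm(rows=[[0,0.001,-0.025,0,0,-1],[0,0,-0.02,0,0,0],[0,0,-0.011,0,0,0],[0,0,-0.005,0,0,0],[0,0,0,0,0,0]])

```text
time: 19.65
position: [0.6027, 0.0124, 0.2698]
tool_rot: [0.027, 1.0, -0.0, 0.0]
ft_force: [-0.1, -0.1, 0.1]
grip_width: 0.0866
grip_force: 0.0
```

Request:
step_arm(rows=[[0,0,0,0,0,0],[0,0,0,0,0,0],[0,0,0,0,0,0],[0,0,0,0,0,0],[0,0,0,0,0,0],[0,0,0,0,0,0]], jaw=0.045, squeeze=30)

```text
time: 20.4
position: [0.6026, 0.0123, 0.2701]
tool_rot: [0.027, 1.0, 0.0, 0.0]
ft_force: [-0.3, 2.2, 3.3]
grip_width: 0.0616
grip_force: 30.0
```

Request:
step_arm(rows=[[0,0,0.015,0,0,0],[0,0,0.035,0,0,0],[0,0,0.04,0,0,0],[-0.0075,-0.02,0.01,0,0,-2],[-0.017,-0.043,0,0,0,-2],[-0.017,-0.045,0,0,0,-2],[-0.017,-0.045,0,0,0,-1],[-0.017,-0.045,0,0,0,0],[-0.017,-0.045,0,0,0,0],[-0.017,-0.045,0,0,0,0],[-0.017,-0.045,0,0,0,0],[-0.0155,-0.0335,0,0,0,0]])

```text
time: 21.9
position: [0.4582, -0.3567, 0.3685]
tool_rot: [0.09, 0.996, 0.0, -0.001]
ft_force: [-0.2, -0.4, -2.7]
grip_width: 0.0617
grip_force: 30.0
```

Request:
step_arm(rows=[[0,0,0,0,0,0],[0,0,-0.03,0,0,0],[0,0,-0.04,0,0,0],[0,0,-0.035,0,0,0]])

```text
time: 22.4
position: [0.4596, -0.3533, 0.2629]
tool_rot: [0.089, 0.996, 0.001, -0.001]
ft_force: [0.0, 0.4, -2.1]
grip_width: 0.0619
grip_force: 30.0
```

Run:
```python
from h import *
o=get_obs(); c=camera("wrist"); print(o["position"],o["tool_rot"],o["grip_width"],o["grip_force"])
W=wcloud(c,o); Z["oblong_tin"]=.046+o["position"][2]-.269+.078;survey("wrist",W,["oblong_tin","oblong_tray"],k=2); cv2.imwrite("pics/w5.png",c["pixels"])
for n in("scene","side"):
    c=camera(n); survey(n,cloud(c),["oblong_tin","lid_pull","hex_jar"],k=1); cv2.imwrite(f"pics/{n}5.png",c["pixels"])
```

```text
[ 0.45958388 -0.35332851  0.26293032] [ 8.85079325e-02  9.96074454e-01  9.12944373e-04 -1.09286341e-03] 0.061881993109543364 30.00011571143382
wrist oblong_tin 0.62 [323 246 143 158] zmed 0.117 z95 0.118 (array([ 0.4488, -0.3514]), array([0.06 , 0.072]), np.float64(80.0), 14954)
scene oblong_tin 0.7 [259 155  21  33] zmed 0.111 z95 0.117 (array([ 0.4703, -0.3532]), array([0.058, 0.089]), np.float64(80.5), 153)
scene lid_pull 0.61 [357 215  75  46] zmed 0.076 z95 0.084 (array([ 0.6019, -0.0696]), array([0.012, 0.057]), np.float64(85.5), 55)
scene hex_jar 0.62 [391 233   9  10] zmed 0.053 z95 0.064 (array([0.6268, 0.1154]), array([0.011, 0.024]), np.float64(80.0), 21)
side oblong_tin 0.81 [326 278  42  33] zmed 0.109 z95 0.12 (array([ 0.4333, -0.3526]), array([0.063, 0.046]), np.float64(72.5), 198)
side lid_pull 0.85 [288 206  47  32] zmed 0.076 z95 0.09 None
```

View pics/w5.png

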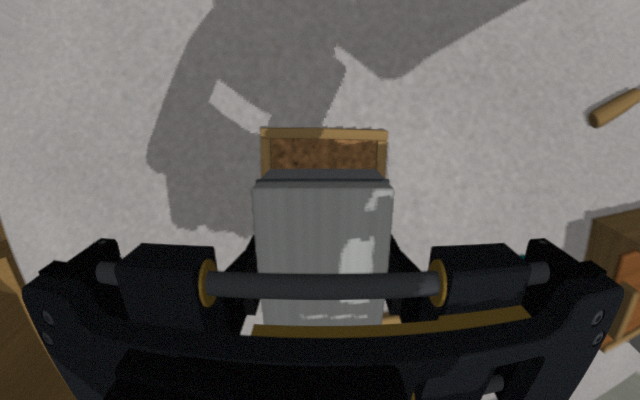

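The tin (323,246) is in line with the tray under it (325,150), so I'll lower it.

Request:
step_arm(rows=[[0,0,-0.025,0,0,0],[0,0,-0.02,0,0,0],[0,0,-0.012,0,0,0],[0,0,-0.006,0,0,0],[0,0,-0.004,0,0,0],[0,0,0,0,0,0],[0,0,-0.001,0,0,0],[0,0,0,0,0,0]])

```text
time: 23.95
position: [0.4607, -0.3544, 0.1972]
tool_rot: [0.088, 0.996, -0.0, 0.0]
ft_force: [0.4, -0.1, -2.1]
grip_width: 0.0615
grip_force: 30.0
```

Request:
step_arm(rows=[[0,0,0,0,0,0],[0,0,0,0,0,0],[0,0,0,0,0,0],[0,0,0,0,0,0]], jaw=0.085)

```text
time: 24.45
position: [0.4606, -0.3543, 0.1969]
tool_rot: [0.088, 0.996, -0.0, 0.0]
ft_force: [1.1, -0.4, -0.3]
grip_width: 0.0839
grip_force: 0.0
```

Request:
step_arm(rows=[[0,0,0.03,0,0,0],[0,0,0.05,0,0,0],[0.01,0.022,0.03,0,0,0],[0.02,0.042,0.02,0,0,2.75],[0.02,0.042,0,0,0,2.75],[0.02,0.042,0,0,0,0],[0.02,0.042,0,0,0,0],[0.02,0.042,0,0,0,0],[0.018,0.035,0,0,0,0],[0.008,0.018,0,0,0,0],[0,0,0,0,0,0]])

```text
time: 25.82
position: [0.5966, -0.0685, 0.3266]
tool_rot: [0.039, 0.999, -0.0, -0.0]
ft_force: [0.6, -0.1, -0.6]
grip_width: 0.0852
grip_force: 0.0
```

Run:
```python
from h import *
o=get_obs(); c=camera("wrist"); print(o["position"],o["tool_rot"],o["grip_width"])
W=wcloud(c,o); survey("wrist",W,["lid_pull"],k=2); cv2.imwrite("pics/w6.png",c["pixels"])
p=W.reshape(-1,3); p=p[(abs(p[:,0]-.6)<.06)&(abs(p[:,1]+.07)<.04)]; print(top(p,.102,.003))
Z["oblong_tin"]=.051
for n in("scene","side"):
    c=camera(n); survey(n,cloud(c),["oblong_tin"],k=1)
```

```text
[ 0.59660592 -0.06846862  0.32663073] [ 3.93361424e-02  9.99226005e-01 -1.69669349e-04 -1.76131359e-04] 0.08519935023369826
wrist lid_pull 0.6 [ 68 103  61  88] zmed 0.05 z95 0.052 None
wrist lid_pull 0.57 [414 204 227 137] zmed 0.078 z95 0.101 (array([ 0.5965, -0.0689]), array([0.011, 0.058]), np.float64(86.0), 1289)
(array([ 0.5969, -0.0689]), array([0.011, 0.057]), np.float64(86.0), 1262)
scene oblong_tin 0.92 [264 170  33  33] zmed 0.046 z95 0.052 (array([ 0.4697, -0.3558]), array([0.062, 0.095]), np.float64(82.0), 309)
side oblong_tin 0.87 [325 293  39  37] zmed 0.047 z95 0.052 (array([ 0.4584, -0.3578]), array([0.061, 0.094]), np.float64(78.0), 533)
```

View pics/w6.png

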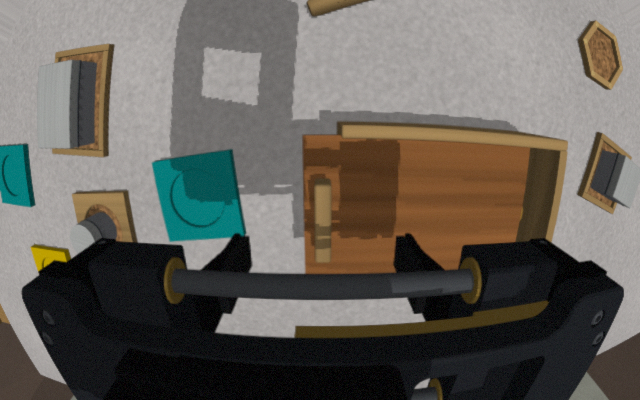

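All three tins are seated in their trays, and the batten (322,222) is centred under the gripper. Next I'll pinch it.

Request:
step_arm(rows=[[0,0,-0.025,0,0,0.5],[0,0,-0.02,0,0,0],[0,0,-0.01,0,0,0],[0,0,-0.004,0,0,0],[0,0,0,0,0,0],[0,0,0,0,0,0],[0,0,0,0,0,0],[0,0,0,0,0,0],[0,0,0,0,0,0],[0,0,0,0,0,0],[0,0,0,0,0,0],[0,0,0,0,0,0]], jaw=0.005, squeeze=25)

```text
time: 27.62
position: [0.5967, -0.0691, 0.2681]
tool_rot: [0.036, 0.999, 0.0, 0.0]
ft_force: [-1.0, 1.5, 4.6]
grip_width: 0.0119
grip_force: 25.0
```

Request:
step_arm(rows=[[0,0,0,0,0,0],[0,0,0,0,0,0]])

```text
time: 27.88
position: [0.5967, -0.0692, 0.2681]
tool_rot: [0.036, 0.999, 0.0, 0.0]
ft_force: [-0.4, 2.2, 5.2]
grip_width: 0.0118
grip_force: 25.0
```

Request:
step_arm(rows=[[-0.0005,-0.006,0,0,0,0],[-0.0008,-0.011,0,0,0,0],[-0.0008,-0.011,0,0,0,0],[-0.0008,-0.011,0,0,0,0],[-0.0008,-0.011,0,0,0,0],[-0.0008,-0.011,0,0,0,0],[-0.0008,-0.011,0,0,0,0],[-0.0006,-0.008,0,0,0,0],[-0.0003,-0.004,0,0,0,0],[0,0,0,0,0,0]])

```text
time: 29.12
position: [0.5903, -0.154, 0.2681]
tool_rot: [0.036, 0.999, -0.0, 0.0]
ft_force: [-1.3, -0.4, 5.7]
grip_width: 0.0118
grip_force: 25.0
```

Request:
step_arm(rows=[[-0.0003,-0.004,0,0,0,0],[-0.0002,-0.003,0,0,0,0],[0,0,0,0,0,0]])

```text
time: 29.5
position: [0.5898, -0.1606, 0.2681]
tool_rot: [0.036, 0.999, -0.0, 0.0]
ft_force: [0.0, 0.9, 5.3]
grip_width: 0.0117
grip_force: 25.0
```

Request:
step_arm(rows=[[-0.0002,-0.003,0,0,0,0],[0,-0.002,0,0,0,0],[0,0,0,0,0,0]])

```text
time: 29.88
position: [0.5896, -0.1646, 0.2681]
tool_rot: [0.036, 0.999, 0.001, -0.0]
ft_force: [-0.6, 4.5, 6.0]
grip_width: 0.0118
grip_force: 25.0
```

Request:
step_arm(rows=[[-0.0002,-0.002,0,0,0,0],[0,-0.001,0,0,0,0],[0,0,0,0,0,0]])

```text
time: 30.25
position: [0.5895, -0.1655, 0.268]
tool_rot: [0.037, 0.999, 0.003, -0.0]
ft_force: [1.7, 12.3, 7.5]
grip_width: 0.0118
grip_force: 25.0
```

Request:
step_arm(rows=[[0,0.002,0,0,0,0],[0,0,0,0,0,0],[0,0,0,0,0,0],[0,0,0,0,0,0],[0,0,0.02,0,0,0],[0,0,0.04,0,0,0],[0,0.02,0.02,0,0,0],[0,0.04,0,0,0,0],[0.004,0.04,0,0,0,0],[0.008,0.04,0,0,0,0],[0.008,0.04,0,0,0,0],[0,0.02,0,0,0,0]], jaw=0.06)

```text
time: 31.75
position: [0.609, 0.0366, 0.3474]
tool_rot: [0.035, 0.999, 0.0, -0.0]
ft_force: [-0.6, -0.9, 0.2]
grip_width: 0.0603
grip_force: 0.0
```

Run:
```python
from h import *
o=get_obs(); c=camera("wrist"); print(o["position"],o["tool_rot"],o["grip_width"],np.round(o["q"],2))
W=wcloud(c,o); survey("wrist",W,["hex_jar","lid_pull"],k=2); cv2.imwrite("pics/w7.png",c["pixels"])
for n in("scene","side"):
    c=camera(n); V=cloud(c); survey(n,V,["hex_jar","lid_pull","hex_tray"],k=1)
    p=V.reshape(-1,3); p=p[(abs(p[:,0]-.615)<.06)&(abs(p[:,1]-.105)<.04)]; print(top(p,.064,.004))
p=W.reshape(-1,3); p=p[(abs(p[:,0]-.615)<.06)&(abs(p[:,1]-.105)<.04)]; print(top(p,.064,.004),top(p,.044,.003))
```

```text
[0.60898971 0.03662175 0.34743244] [ 3.46950418e-02  9.99397845e-01  1.71893230e-04 -4.14549250e-04] 0.060282906122172894 [-0.12  0.58  1.53  0.    1.04 -1.62]
wrist hex_jar 0.76 [388 195  59  60] zmed 0.063 z95 0.065 (array([0.6157, 0.1035]), array([0.037, 0.037]), np.float64(48.5), 1391)
wrist lid_pull 0.64 [195 200 199 132] zmed 0.078 z95 0.086 (array([ 0.5896, -0.1633]), array([0.012, 0.058]), np.float64(86.5), 682)
wrist lid_pull 0.54 [538  38  61  75] zmed 0.006 z95 0.012 None
scene hex_jar 0.51 [386 231  14  12] zmed 0.06 z95 0.065 (array([0.6216, 0.1016]), array([0.036, 0.033]), np.float64(13.0), 98)
scene lid_pull 0.61 [328 207  74  44] zmed 0.076 z95 0.082 (array([ 0.5951, -0.1652]), array([0.012, 0.056]), np.float64(86.0), 49)
scene hex_tray 0.58 [459 214  26  17] zmed 0.005 z95 0.011 (array([0.4404, 0.311 ]), array([0.087, 0.081]), np.float64(14.0), 171)
(array([0.5971, 0.1116]), array([0.051, 0.086]), np.float64(83.0), 109)
side hex_jar 0.7 [284 194  14  20] zmed 0.044 z95 0.063 (array([0.6084, 0.0991]), array([0.032, 0.035]), np.float64(86.5), 45)
side lid_pull 0.63 [311 216  62  46] zmed 0.076 z95 0.092 (array([ 0.5861, -0.1666]), array([0.014, 0.058]), np.float64(88.5), 49)
side hex_tray 0.65 [214 189  25  16] zmed 0.003 z95 0.01 (array([0.4331, 0.3113]), array([0.085, 0.079]), np.float64(70.0), 91)
(array([0.62  , 0.1097]), array([0.07 , 0.103]), np.float64(89.0), 90)
(array([0.6391, 0.1114]), array([0.067, 0.078]), np.float64(75.5), 1714) (array([0.6327, 0.1087]), array([0.071, 0.079]), np.float64(84.0), 663)
```

View pics/w7.png

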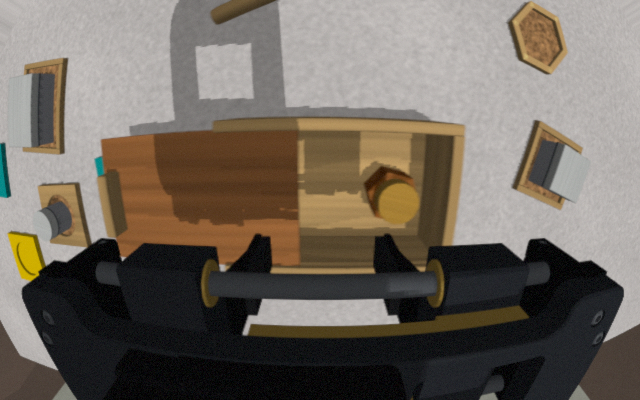

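Request:
step_arm(rows=[[0.002,0.015,0,0,0,-10],[0.002,0.025,0,0,0,-10],[0.002,0.025,0,0,0,-10],[0,0,0,0,0,-10],[0,0,0,0,0,-10],[0,0,0,0,0,-10],[0,0,0,0,0,-10],[0,0,0,0,0,-10],[0,0,0,0,0,-10],[0,0,0,0,0,0],[0,0,0,0,0,0]], jaw=0.062)

```text
time: 33.67
position: [0.6155, 0.0985, 0.3477]
tool_rot: [0.731, 0.682, -0.0, 0.0]
ft_force: [-0.0, -0.5, 0.3]
grip_width: 0.0621
grip_force: 0.0
```

Run:
```python
from h import *
o=get_obs(); c=camera("wrist"); print(o["position"],o["tool_rot"],o["grip_width"],np.round(o["q"],2))
W=wcloud(c,o); survey("wrist",W,["hex_jar","hex_tray"],k=2); cv2.imwrite("pics/w8.png",c["pixels"])
# end wall position along chest axis
u=np.array([.0748,.9972]); P=np.array([.5895,-.1655]); k=W.reshape(-1,3); k=k[abs(k[:,2]-.084)<.0025]
s=(k[:,:2]-P)@u; t=(k[:,:2]-P)@np.array([u[1],-u[0]]); m=(abs(t)<.05)&(s>.27)&(s<.36); print("end wall s",np.percentile(s[m],[1,50,99]),m.sum())
```

```text
[0.61545927 0.09848489 0.34773583] [ 7.31418340e-01  6.81929036e-01 -3.34108010e-05  8.80573771e-06] 0.0620541315047587 [-0.02  0.59  1.49 -0.    1.06  0.05]
wrist hex_jar 0.9 [323 188  58  59] zmed 0.063 z95 0.065 (array([0.6165, 0.1048]), array([0.037, 0.037]), np.float64(7.5), 1527)
wrist hex_tray 0.77 [155  29  70  58] zmed 0.005 z95 0.012 (array([0.4334, 0.302 ]), array([0.065, 0.082]), np.float64(72.5), 1126)
end wall s [0.31106194 0.31630912 0.32128787] 1619
```

View pics/w8.png

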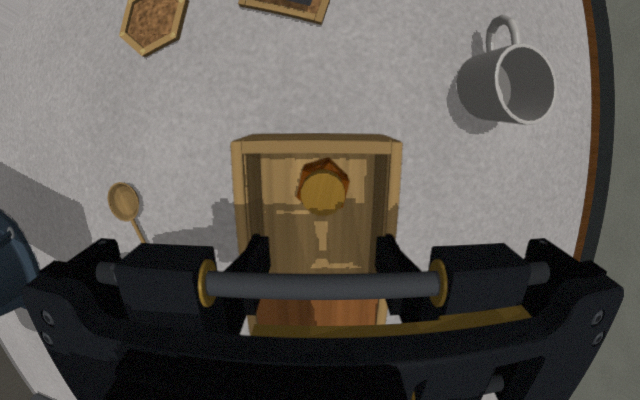

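End wall lies 311–321 mm from the batten (expected 310–320), so the lid is fully open. The jar cap (323,190) is central with clear space on both sides.

Request:
step_arm(rows=[[0.0005,0.005,-0.02,0,0,0],[0,0,-0.035,0,0,0],[0,0,-0.03,0,0,0],[0,0,-0.02,0,0,0],[0,0,-0.01,0,0,0],[0,0,-0.0045,0,0,0],[0,0,0,0,0,0],[0,0,0,0,0,0]])

```text
time: 34.83
position: [0.6163, 0.1038, 0.2291]
tool_rot: [0.732, 0.681, 0.001, 0.001]
ft_force: [0.7, 0.4, 0.4]
grip_width: 0.062
grip_force: 0.0
```

Request:
step_arm(rows=[[0,0,0,0,0,0],[0,0,0,0,0,0],[0,0,0,0,0,0],[0,0,0,0,0,0],[0,0,0,0,0,0],[0,0,0,0,0,0]], jaw=0.03, squeeze=30)

```text
time: 35.58
position: [0.616, 0.1037, 0.2284]
tool_rot: [0.732, 0.681, 0.0, 0.0]
ft_force: [-0.4, -0.2, 2.4]
grip_width: 0.0388
grip_force: 30.0
```

Request:
step_arm(rows=[[0,0,0.01,0,0,0],[0,0,0.02,0,0,0],[0,0,0.03,0,0,0],[0,0,0.03,0,0,0],[0,0,0.02,0,0,0],[0,0,0.01,0,0,0]])

```text
time: 36.33
position: [0.6159, 0.1038, 0.3495]
tool_rot: [0.732, 0.681, 0.001, 0.001]
ft_force: [0.2, -0.1, -2.9]
grip_width: 0.0394
grip_force: 30.0
```

Request:
step_arm(rows=[[-0.0115,0.013,0,0,0,0],[-0.022,0.026,0,0,0,0],[-0.026,0.03,0,0,0,0],[-0.026,0.03,0,0,0,0],[-0.026,0.03,0,0,0,0],[-0.026,0.03,0,0,0,0],[-0.022,0.026,0,0,0,0],[-0.015,0.018,0,0,0,0],[-0.0055,0.005,0,0,0,0],[0,0,0,0,0,0],[0,0,0,0,0,0]])

```text
time: 37.7
position: [0.4364, 0.3112, 0.348]
tool_rot: [0.732, 0.681, -0.0, 0.0]
ft_force: [-0.1, 0.2, -3.0]
grip_width: 0.0394
grip_force: 30.0
```

Run:
```python
from h import *
o=get_obs(); c=camera("wrist"); print(o["position"],o["grip_width"],o["grip_force"])
W=wcloud(c,o); Z["hex_jar"]=.064+o["position"][2]-.2285; survey("wrist",W,["hex_jar","hex_tray"],k=2); cv2.imwrite("pics/w9.png",c["pixels"])
c=camera("scene"); survey("scene",cloud(c),["hex_jar","hex_tray"],k=1)
```

```text
[0.4363943  0.31121164 0.34803445] 0.039442617235064426 29.999448359012604
wrist hex_jar 0.82 [323 233  84  81] zmed 0.183 z95 0.184 (array([0.4375, 0.3189]), array([0.025, 0.037]), np.float64(84.5), 2895)
wrist hex_tray 0.73 [322 177  87  74] zmed 0.005 z95 0.012 (array([0.4381, 0.3235]), array([0.068, 0.083]), np.float64(79.0), 1504)
scene hex_jar 0.58 [470 186  20  14] zmed 0.147 z95 0.165 None
scene hex_tray 0.61 [460 215  29  19] zmed 0.004 z95 0.012 (array([0.4406, 0.3106]), array([0.082, 0.086]), np.float64(47.0), 183)
```

View pics/w9.png

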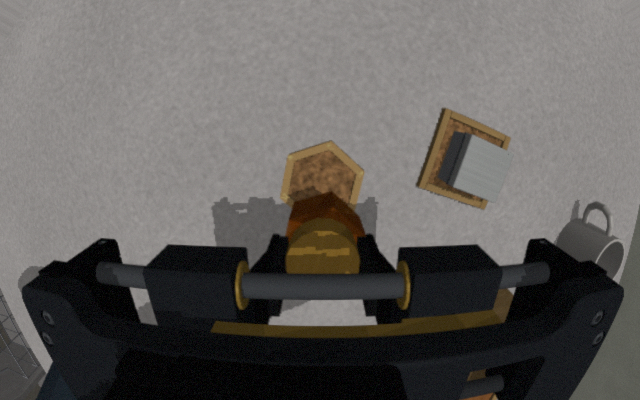

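The jar hangs upright from the cap (323,250), and the hex tray (322,175) is directly beneath it. I'll lower it.

Request:
step_arm(rows=[[0,0,-0.015,0,0,0],[0,0,-0.03,0,0,0],[0,0,-0.03,0,0,0],[0,0,-0.02,0,0,0],[0,0,-0.012,0,0,0],[0,0,-0.007,0,0,0],[0,0,-0.004,0,0,0],[0,0,-0.002,0,0,0],[0,0,0,0,0,0],[0,0,-0.002,0,0,0],[0,0,0,0,0,0]])

```text
time: 39.38
position: [0.4359, 0.3117, 0.2264]
tool_rot: [0.732, 0.681, 0.0, 0.0]
ft_force: [-0.5, -0.8, -2.5]
grip_width: 0.0392
grip_force: 30.0
```

Request:
step_arm(rows=[[0,0,-0.001,0,0,0],[0,0,0,0,0,0],[0,0,0,0,0,0]])

```text
time: 39.75
position: [0.436, 0.3118, 0.2254]
tool_rot: [0.732, 0.681, 0.0, 0.0]
ft_force: [-0.5, -0.8, 0.0]
grip_width: 0.0396
grip_force: 30.0
```

Request:
step_arm(rows=[[0,0,0,0,0,0],[0,0,0,0,0,0],[0,0,0,0,0,0],[0,0,0,0,0,0],[0,0,0.02,0,0,0],[0,0,0.04,0,0,0],[0,0,0.05,0,0,0],[0,0,0.04,0,0,0],[-0.01,-0.04,0,0,0,0],[0,-0.06,0,0,0,0],[0,-0.06,0,0,0,0],[0,0,0,0,0,0]], jaw=0.075)

```text
time: 41.25
position: [0.4259, 0.1486, 0.3753]
tool_rot: [0.734, 0.679, -0.0, 0.0]
ft_force: [0.3, -0.6, -0.1]
grip_width: 0.075
grip_force: 0.0
```

Run:
```python
from h import *
o=get_obs(); print(o["time"],o["position"])
for l in("round_tin","square_tin","oblong_tin"): Z[l]=.051
Z["hex_jar"]=.061
for n in("scene","side"):
    c=camera(n); cv2.imwrite(f"pics/{n}9.png",c["pixels"]); survey(n,cloud(c),["round_tin","square_tin","oblong_tin","hex_jar","lid_pull"],k=1)
a=cv2.imread("pics/scene9.png")[130:330,140:540]; cv2.imwrite("pics/fin.png",cv2.resize(a,None,fx=2,fy=2,interpolation=cv2.INTER_CUBIC))
```

```text
41.25 [0.42588942 0.14857158 0.3753342 ]
scene round_tin 0.69 [244 200  12  18] zmed 0.045 z95 0.051 (array([ 0.6275, -0.3498]), array([0.042, 0.038]), np.float64(11.5), 99)
scene square_tin 0.75 [459 248  25  30] zmed 0.047 z95 0.052 (array([0.6049, 0.327 ]), array([0.053, 0.058]), np.float64(70.0), 274)
scene oblong_tin 0.64 [265 169  31  29] zmed 0.046 z95 0.051 (array([ 0.4682, -0.3559]), array([0.063, 0.094]), np.float64(80.0), 305)
scene hex_jar 0.7 [461 211  18  20] zmed 0.038 z95 0.061 (array([0.4446, 0.3108]), array([0.038, 0.034]), np.float64(16.5), 78)
side round_tin 0.76 [366 268  17  23] zmed 0.042 z95 0.051 (array([ 0.6187, -0.3517]), array([0.042, 0.038]), np.float64(23.5), 127)
side square_tin 0.61 [252 169  17  17] zmed 0.042 z95 0.051 (array([0.5943, 0.3212]), array([0.052, 0.049]), np.float64(57.5), 72)
side oblong_tin 0.57 [324 294  43  38] zmed 0.046 z95 0.052 (array([ 0.4586, -0.3583]), array([0.061, 0.094]), np.float64(81.5), 528)
side lid_pull 0.65 [309 217  64  45] zmed 0.076 z95 0.092 (array([ 0.5859, -0.1675]), array([0.057, 0.015]), np.float64(0.0), 54)
```

View pics/fin.png

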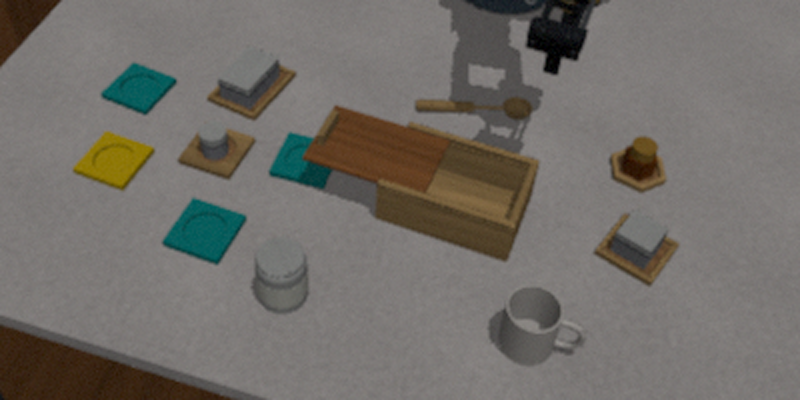

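The final picture shows the oblong (252,80), round (215,143) and square (637,240) tins and the jar (640,160) seated in their trays. Their tops are at 51 mm and 61 mm as expected, the lid is fully open, and the arm is clear.

```bash
python3 -c "
from rig import hand_in; print(hand_in())"
```

```text
the job is handed in; nothing more can be done
None
```

The job is handed in at about 41 s on the robot's clock: each of the three tins is seated in its tray, the lid was then slid open to its stop, and the six-sided jar stands in its tray; the cameras confirmed all of this beforehand, but `hand_in()` gave no verdict.

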